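# Battery pack from the charger to the wardrobe lamp

### The job

The wardrobe lamp's battery pack has finished charging. Press the charger's catch down so that the pack is let go and springs out a little, draw the pack out of the charger's dovetail, and slide it into the lamp's dovetail until the lamp's catch clicks up behind it and holds it; then let go. Feel your way: never force the pack, the catches or the slides (a push of 15 to 20 newtons is plenty), do not drop the pack, and leave the other things on the shelf where they are.

Things in the scene. Friction and masses are not known exactly. Their poses are not given: they have to be found in the camera images.
- pack: black plastic battery pack, about 0.15 kg: a block 58 x 42 x 34 mm (x, y, z; ribbed sides 42 mm apart to grasp) on a dovetail foot 50 mm long, 35.6 mm wide at its bottom and 8 mm high. Origin under the centre of the foot; the block spans z = 11.5 to 45.5 mm above it. x axis = direction of insertion, z up. At the start it is latched in the charger.
- charger: charger, white plastic, fixed to the shelf: a dovetail slide 59 mm wide and 86 long with a catch pad in front, a grey end stop, and a plain white box (66 mm wide, 50 high) behind it, 88 to 130 mm in from the mouth. Its slide is shaped as the lamp's. Origin on the shelf under the mouth; x axis = direction of insertion, z up.
- lamp: lamp, aluminium, fixed to the shelf: a dovetail slide 59 mm wide and 86 long, a grey end stop, and behind it a head (62 mm wide, 50 high, from 88 mm in) with a lying frosted tube 38 mm thick, to 271 mm in. Its catch, ejector and end stop sit together on an adjustable carriage, set differently each time. Origin on the shelf under the mouth; x axis = direction of insertion.
- charger_mouth (a point): mouth of the charger's slide: on the slide floor (16 mm above the shelf), on the centre line, at the outer end of the undercut cheeks; x axis = direction of insertion, z up. Latched, the pack's origin is 37 mm in (x) from here, at y = z = 0; sprung out, about 25 mm in.
- lamp_mouth (a point): mouth of the lamp's slide, as on the charger. Cheeks from x = 0 to 86 mm, 10 mm high, lean in 30 deg, 19.4 mm off centre at the floor: 1.6 mm clearance a side. A 48 mm wide landing reaches out to x = -24; 8 mm high guides flare to 25 mm off centre at x = -14. Latched, the pack's origin is at y = z = 0 and somewhere from x = 37 to 55 mm (carriage): feel for the click; end stop 4 mm beyond it.
- charger_pad (a point): centre of the top of the charger's catch pad, a ribbed grey flat 26 x 26 mm, 43 mm out from the mouth on the centre line, 1 mm lower than the slide floor; pressed straight down 5.5 mm. The landing's edge is 19 mm inwards of this point. x axis = direction of insertion.
- charger_catch (a joint): travel (m) of the charger's sprung catch: 0 = up, latching; 0.0055 = fully down; grows as its pad is pressed or a pack rides over it. Its tooth, 4 mm high, stands in the floor 8.5 to 12 mm in from the mouth, ramp towards the mouth; lowering it over 4 mm frees the pack. Spring 2 N up, 5 N fully down, plus up to 3 N of friction while a pack leans on it. Keep it down until the pack has sprung out.
- lamp_catch (a joint): travel (m) of the lamp's sprung catch: 0 = up, latching; 0.0055 = fully down; grows as its pad is pressed or a pack rides over it. Its tooth, 4 mm high, stands in the floor 0 to 18 mm further in than the charger's, ramp towards the mouth; lowering it over 4 mm frees the pack. Spring 2 N up, 5 N fully down, plus up to 3 N of friction while a pack leans on it. Keep it down until the pack has sprung out.
- charger_ejector (a joint): travel (m) of the charger's brass ejector, a sprung peg in the end stop that meets the block's front 16 mm above the floor: 0 = out, 0.016 = pushed fully in. It pushes the pack outwards over the last 16 mm (4 N at first, 7 N at the end, damped so that it moves slowly): latched it reads about 0.012; an unclicked pack is pushed back 12 mm.
- lamp_ejector (a joint): travel (m) of the lamp's brass ejector, a sprung peg in the end stop that meets the block's front 16 mm above the floor: 0 = out, 0.016 = pushed fully in. It pushes the pack outwards over the last 16 mm (4 N at first, 7 N at the end, damped so that it moves slowly): latched it reads about 0.012; an unclicked pack is pushed back 12 mm.
- rear_light: bystander: bicycle rear light, 34 x 40 x 56 mm, standing loose between the two slides; origin under its centre
- bowl: bystander: aluminium bowl of AA cells, 124 mm across, 42 mm high; origin under its centre
- cell_tray: bystander: low silicone tray of button cells, 90 x 130 x 14 mm; origin under its centre
- vase: bystander: empty ceramic vase, 96 mm wide, 180 mm high; origin under its centre
- shoe_brush: bystander: wooden shoe brush, 120 x 45 x 41 mm, loose; origin under its centre
Things that resemble listed ones, but are neither listed nor needed, are in the scene too. Of the things that look like the pack, the smallest one is meant.

How it is judged:
By the outcome, as a careful person would: the job done as asked, in the order asked, and still so for the second after the job is handed in, with the robot touching nothing.
It also fails if it takes over 72 s, if anything falls off the work surface, if the arm or the gripper's body presses on something with over 40 N, if the wrist force passes 120 N, or if a joint passes its speed limit or range.

### The arm

A 7-joint arm with a two-finger parallel gripper is mounted at the origin on the work surface. World frame = base frame: x ahead of the robot, y to its left, z up, the work surface at z = 0. Lengths are in mm, angles in rad, forces in N, time in s.
With the tool pointing down it reaches from about 375 to 925 mm from the base axis. Payload 3.1 kg.
Tool frame: the origin (TCP) lies midway between the tips of the shut fingers; the grasp point (between the pads) lies 19 mm behind it (r.grip_depth is the distance from the TCP to the grasp point, in mm); y points along the fingers, z is the direction in which the jaws open and shut, and the axes are right-handed (so a half turn about y gives the same grasp; the last joint's range is limited). The gripper opens to 85 mm and grips with 20 to 120 N. Pads are 22 mm wide; open, the fingers measure 114 mm over their backs; the gripper's body (76 mm by 85 mm) begins 54 mm behind the grasp point. The pads swing forward as they close: fully open they stand 13 mm farther back than shut.
Start: joints at [-0.098, 0.383, 0.044, 1.598, -0.018, 1.161, -0.05], TCP at [650.002, 0.022, 231.269] pointing down, gripper open.
Joint ranges: [-2.61, 2.61], [-0.41, 2.15], [-1.48, 1.57], [0, 2.5], [-1.57, 4.71], [0.05, 1.97], [-2.85, 2.85]. Speed limits (rad/s): [2.79, 2.79, 3.14, 3.14, 3.14, 3.14, 3.14].

### API

Orientations are given as a 3x3 rotation matrix whose columns are the frame's x, y, z axes.
In Python, from station import r gives the robot as it stands.
- The arm moves only by the shell command python3 -m jog 'ROWS'. ROWS is JSON, a list of rows, each an object with "fingers": the finger opening in m, from 0 to 0.0854; "slide": the shift along the world's x, y, z in m, a list of three; "dr": the turn, a rotation vector about the world's x, y, z in degrees, a list of three. In form: [{"fingers": fingers, "slide": [x, y, z], "dr": [wx, wy, wz]}, ...]. A call has 1 to 8 rows; each row is the pose to reach, as a shift and turn from the pose commanded when the call began; what a row does not reach only later rows make up. A row lasts 1/10 s, in which the tool goes at most 50 mm and 8.59 degrees, less where a joint would pass 70% of its speed; a pose out of reach is approached as far as the arm can. A call with a gripper value outside its range is refused whole. The fingers move at their own pace and stop on an object; the grip force is fixed at half the most. Time passes only in rows, so rows that repeat a pose let the fingers close. It gives the time, the measured TCP pose, the force and the opening at its end, in the units of the state.
- r.observe(): the state, without advancing time (a new reading comes with each control period).
- r.camera(name): name is "scene" or "side" or "wrist"; returns (picture, depth): 420x560x3 uint8, red, green, blue; 420x560 float32, mm along the optical axis (not along the pixel's ray), 0 where there is no reading.
- r.calibration(name): a dict with "intrinsics" (3x3 intrinsics, pixels), "rvec" (rotation vector, rad) and "tvec" (3), from world to camera coordinates, as OpenCV has them; the wrist camera has in their place "T_tool_cam" (4x4, takes a point from camera to tool coordinates, whose origin is the TCP and whose axes are the tool frame's). Camera axes: x right, y down, z forward; pixel columns grow to the right and rows downward; lengths in mm; the calibration is good to about 2 mm. A picture is of the moment at which its call begins: read the wrist's pose just before it. calibration takes no time and is no camera call.
- r.close_job(): hands the job in, once; it reports no verdict.
Trained networks look in the newest picture that a camera, given by its name, has taken for a name from the list of things; names that differ only in an ending like _2 or _b are one class to them, and where a whole thing is asked for, a point or a joint stands for the part that bears it (a point fixed in the world has none). Each returns a list of dicts, best first, with "score" (0 to 1); they miss things now and then, are a little off and sometimes report something else, mostly with a low value. They report only what shows in the picture. A call takes as long as a camera call. They do not tell look-alikes from the thing itself.
- r.boxes_of(camera, label): "centre" ([column, row] in pixels, amid what is visible of it).
- r.tip_of(camera, label): "centre" ([column, row] in pixels: a listed point, or the origin of a listed thing).
The state is a dict: "t": time; "qpos": joint angles; "qvel": joint speeds; "joint_torque": joint torques, N m; "position": TCP position; "ee_rot": TCP orientation; "contact_force": force on the tool from outside, world axes, zero at the start; "torque": the same for the moment, N m; "opening": finger opening in mm.
Only numpy, scipy, OpenCV 4.12 (cv2) and the standard library are available. Lean on these libraries where they do the work, as an engineer would, in place of code of your own. Each camera call takes 0.05 s, during which the arm holds its last target.

## Working session

There is one attempt and no reset: what is moved stays moved. The work goes in short steps, Python scripts to look and compute and a shell command to move; the robot and the scene stay as the last step left them, time stands still between calls to the robot, and variables do not carry over. Pictures are saved under pics/ and viewed, and the job is handed in when it is done.

```bash
ls; mkdir -p pics; cat > h.py <<'E'
import numpy as np, cv2
from station import r
def save(n,p): cv2.imwrite('pics/'+n,cv2.cvtColor(p,cv2.COLOR_RGB2BGR))
def cam(name):
    c=r.calibration(name); return c
def proj(name,P,obs=None):
    c=cam(name);K=np.array(c['intrinsics'],float)
    P=np.atleast_2d(np.array(P,float))
    R,t=ext(name,obs)
    q=P@R.T+t; u=q@K.T; return u[:,:2]/u[:,2:]
def ext(name,obs=None):
    c=cam(name)
    if 'rvec' in c:
        R=cv2.Rodrigues(np.array(c['rvec'],float))[0]; t=np.array(c['tvec'],float).ravel()
    else:
        T=np.array(c['T_tool_cam'],float); W=np.eye(4);W[:3,:3]=np.array(obs['ee_rot']);W[:3,3]=obs['position']
        M=np.linalg.inv(W@T); R=M[:3,:3];t=M[:3,3]
    return R,t
def ray(name,px,obs=None):
    K=np.array(cam(name)['intrinsics'],float);R,t=ext(name,obs)
    d=R.T@np.linalg.inv(K)@np.array([px[0],px[1],1.]); return -R.T@t,d
def onz(name,px,z,obs=None):
    o,d=ray(name,px,obs); return o+d*(z-o[2])/d[2]
def cloud(name,depth,obs=None):
    K=np.array(cam(name)['intrinsics'],float);R,t=ext(name,obs)
    v,u=np.indices(depth.shape); P=np.stack([(u-K[0,2])/K[0,0]*depth,(v-K[1,2])/K[1,1]*depth,depth],-1)
    return (P-t)@R
E
python3 - <<'E'
from h import *
o=r.observe(); print(o['t'],o['position'],o['contact_force'],np.round(o['ee_rot'],3).tolist())
for n in ['scene','side','wrist']:
    p,d=r.camera(n); save(n+'0.png',p); np.save(n+'0.npy',d)
for n in ['scene','side']:
    for l in ['pack','charger','lamp','charger_mouth','lamp_mouth','charger_pad']:
        print(n,l,[(np.round(x['centre']).tolist(),round(x['score'],2)) for x in r.tip_of(n,l)][:4])
print(r.observe()['t'])
E
```

```text
pics
0.0 [6.49034707e+02 1.37342196e-02 2.29867694e+02] [-0.36881346  0.12610379  0.30478862] [[0.0, -0.003, 1.0], [-1.0, -0.0, 0.0], [0.0, -1.0, -0.003]]
scene pack [([255.0, 224.0], 0.97), ([258.0, 269.0], 0.85), ([217.0, 309.0], 0.6)]
scene charger [([244.0, 268.0], 0.75)]
scene lamp [([359.0, 207.0], 0.66)]
scene charger_mouth [([250.0, 262.0], 0.79), ([368.0, 153.0], 0.54)]
scene lamp_mouth [([362.0, 198.0], 0.74)]
scene charger_pad [([240.0, 256.0], 0.67)]
side pack [([331.0, 228.0], 0.89), ([275.0, 220.0], 0.87), ([348.0, 262.0], 0.56)]
side charger [([318.0, 235.0], 0.96), ([310.0, 235.0], 0.62), ([312.0, 192.0], 0.32)]
side lamp [([283.0, 151.0], 0.91)]
side charger_mouth [([318.0, 232.0], 0.84)]
side lamp_mouth [([284.0, 149.0], 0.65)]
side charger_pad [([306.0, 236.0], 0.54), ([272.0, 112.0], 0.27)]
0.75
```

View pics/scene0.png

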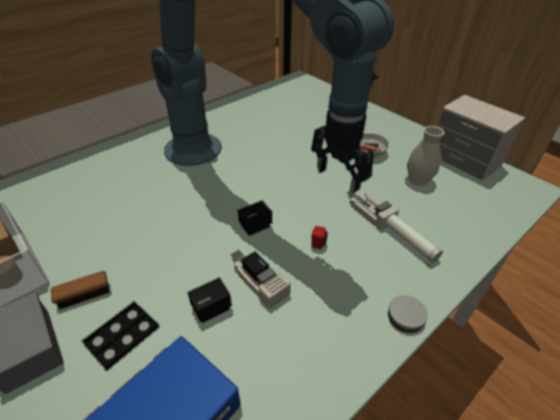

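View pics/side0.png

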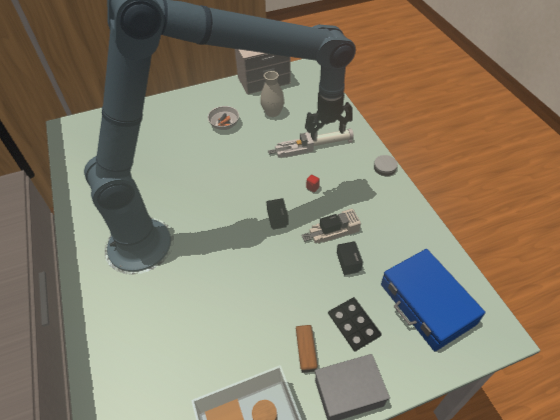

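View pics/wrist0.png

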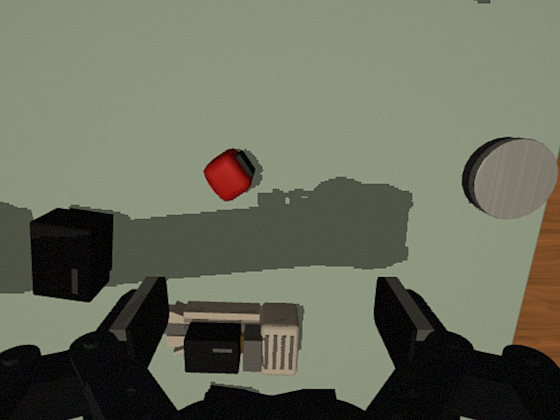

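The pictures show three black blocks. In the scene picture they are at (255,217), (260,266) and (210,300). The one at (260,266) is seated in the white charger, is the smallest, and fits the description. The lamp is at (360,200)-(440,255).

```bash
python3 - <<'E'
from h import *
o=r.observe()
D={'scene':np.load('scene0.npy'),'side':np.load('side0.npy'),'wrist':np.load('wrist0.npy')}
for n in ['scene','side']:
    for l in ['pack','charger','lamp','charger_mouth','lamp_mouth','charger_pad']:
        pass
Z={'charger_mouth':16,'lamp_mouth':16,'charger_pad':15,'charger':0,'lamp':0}
pts={'scene':{'charger_mouth':(250,262),'lamp_mouth':(362,198),'charger_pad':(240,256)},'side':{'charger_mouth':(318,232),'lamp_mouth':(284,149),'charger_pad':(306,236)}}
for n in pts:
    for l,p in pts[n].items(): print(n,l,onz(n,p,Z[l]).round(0))
# top-down height map from clouds
import cv2
for n in D:
    P=cloud(n,D[n],o); c=(D[n]>0)
    p=cv2.cvtColor(cv2.imread(f'pics/{n}0.png'),cv2.COLOR_BGR2RGB)
    # x 500..900, y -300..300
    Q=P[c];C=p[c]
    img=np.zeros((600,800,3),np.uint8)
    m=(Q[:,2]<120)
    Q=Q[m];C=C[m];i=np.argsort(Q[:,2]);Q=Q[i];C=C[i]
    u=((300-Q[:,1])).astype(int);v=((Q[:,0]-400)).astype(int)
    # image col = x-400 *1.6 , row = 300-y
    col=((Q[:,0]-400)*1.33).astype(int);row=((400-Q[:,1])*0.75).astype(int)
    ok=(col>=0)&(col<800)&(row>=0)&(row<600)
    img[row[ok],col[ok]]=C[ok]
    save(f'top_{n}.png',img)
    t=Q[(np.abs(Q[:,2])<6)]; print(n,np.median(t[:,2]))
E
```

```text
scene charger_mouth [ 550. -174.   16.]
scene lamp_mouth [574. 226.  16.]
scene charger_pad [ 517. -180.   15.]
side charger_mouth [ 548. -180.   16.]
side lamp_mouth [584. 214.  16.]
side charger_pad [ 506. -180.   15.]
scene 0.022839643492373895
side -0.21666142919432102
wrist 0.12145359776342704
```

```bash
python3 - <<'E'
from h import *
o=r.observe()
print(np.round(r.calibration('wrist')['T_tool_cam'],3)); print(np.round(r.calibration('wrist')['intrinsics'],1))
R,t=ext('wrist',o); print('cam pos',-R.T@t,'axes',R.round(2))
for px in [(240,340),(180,335),(280,335),(280,210),(230,175)]: print(px,onz('wrist',px,16,o).round(0))
for n in ['scene','side']:
  R,t=ext(n); print(n,-R.T@t)
E
```

```text
[[-1.00000e-03  9.53000e-01  3.04000e-01 -7.71250e+01]
 [ 0.00000e+00 -3.04000e-01  9.53000e-01 -1.41301e+02]
 [ 1.00000e+00  1.00000e-03  0.00000e+00  1.10000e-01]
 [ 0.00000e+00  0.00000e+00  0.00000e+00  1.00000e+00]]
[[356.4   0.  271. ]
 [  0.  356.4 211.1]
 [  0.    0.    1. ]]
cam pos [650.12255475  77.11438358 372.61574694] axes [[ 1.    0.    0.  ]
 [ 0.   -0.95  0.3 ]
 [ 0.   -0.3  -0.95]]
(240, 340) [ 614. -197.   16.]
(180, 335) [ 543. -190.   16.]
(280, 335) [ 661. -190.   16.]
(280, 210) [660. -35.  16.]
(230, 175) [608.   2.  16.]
scene [1059.71672976 -527.35175982  759.99124042]
side [ 149.1197086  -960.26712513 1239.35992544]
```

View pics/top_side.png

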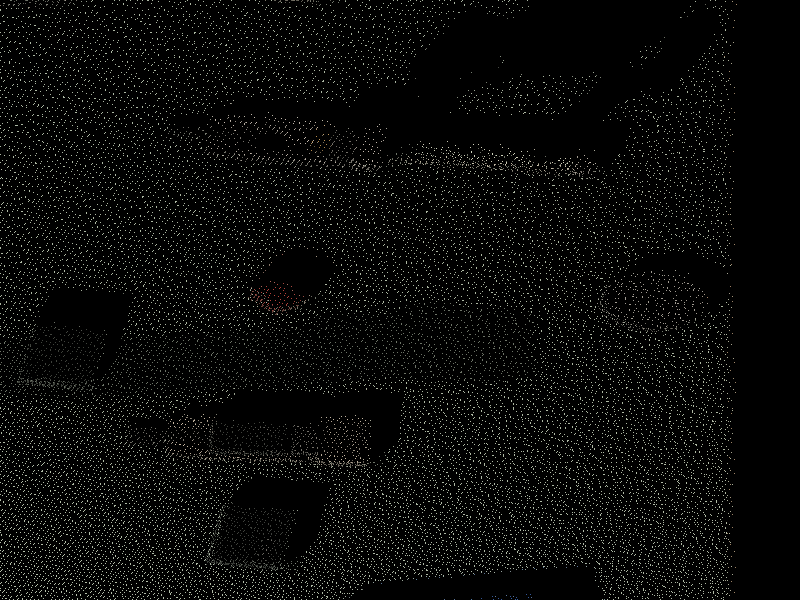

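```bash
python3 -m jog '[{"fingers":0.085,"slide":[-0.01,-0.025,0],"dr":[0,0,8]},{"fingers":0.085,"slide":[-0.02,-0.05,0],"dr":[0,0,16]},{"fingers":0.085,"slide":[-0.025,-0.075,0],"dr":[0,0,24]},{"fingers":0.085,"slide":[-0.03,-0.1,0],"dr":[0,0,32]},{"fingers":0.085,"slide":[-0.04,-0.125,0],"dr":[0,0,40]},{"fingers":0.085,"slide":[-0.045,-0.15,-0.01],"dr":[0,0,48]},{"fingers":0.085,"slide":[-0.05,-0.17,-0.02],"dr":[0,0,56]},{"fingers":0.085,"slide":[-0.05,-0.18,-0.02],"dr":[0,0,64]}]' && python3 -m jog '[{"fingers":0.085,"slide":[0,0,0],"dr":[0,0,8]},{"fingers":0.085,"slide":[0,0,0],"dr":[0,0,16]},{"fingers":0.085,"slide":[0,0,0],"dr":[0,0,24]},{"fingers":0.085,"slide":[0,0,0],"dr":[0,0,26]},{"fingers":0.085,"slide":[0,0,0],"dr":[0,0,26]}]'
cat > look.py <<'E'
import sys,json
from h import *
n=sys.argv[1]; c=sys.argv[2] if len(sys.argv)>2 else 'wrist'
o=r.observe(); p,d=r.camera(c); save(n+'.png',p); np.save(n+'.npy',d)
json.dump({'position':list(map(float,o['position'])),'ee_rot':np.array(o['ee_rot']).tolist()},open(n+'.json','w'))
print(o['t'],np.round(o['position'],1),np.round(o['ee_rot'],3).tolist(),np.round(o['contact_force'],1),np.round(o['qpos'],2),round(float(o['opening']),1))
for l in sys.argv[3:]: print(l,[(np.round(x['centre'],1).tolist(),round(x['score'],2)) for x in r.tip_of(c,l)][:4])
E
python3 look.py w1 wrist charger_mouth charger_pad pack lamp_mouth charger
```

```text
t: 1.55
position: [597.6, -183.4, 209.5]
ee_rot: [[0.899, -0.004, 0.437], [-0.437, -0.001, 0.899], [-0.003, -1.0, -0.003]]
contact_force: [0.6, -1.2, 0.4]
opening: 84.8
t: 2.05
position: [600.0, -180.2, 211.3]
ee_rot: [[1.0, 0.0, 0.0], [-0.0, 0.0, 1.0], [0.0, -1.0, 0.0]]
contact_force: [-0.0, -0.5, 0.1]
opening: 85.1
2.05 [ 600.  -180.2  211.3] [[1.0, 0.0, 0.0], [-0.0, 0.0, 1.0], [0.0, -1.0, 0.0]] [-0.  -0.5  0.1] [ 0.33  0.36 -0.13  1.67  0.05  1.11  1.76] 85.1
charger_mouth [([269.9, 126.3], 0.73)]
charger_pad []
pack [([391.7, 7.1], 0.64), ([267.1, 164.8], 0.59), ([134.3, 169.3], 0.57)]
lamp_mouth [([271.7, 78.2], 0.71)]
charger [([268.3, 128.3], 0.76)]
```

View pics/w1.png

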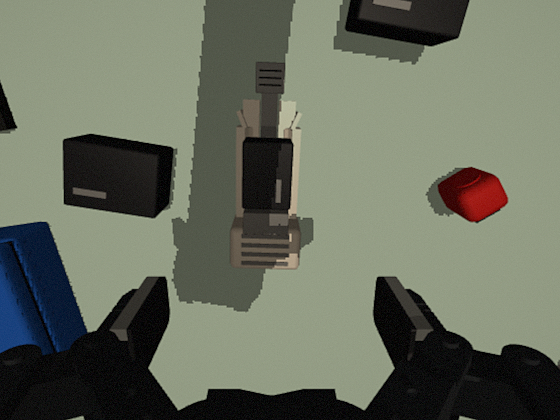

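```bash
python3 - <<'E'
from h import *
import json
o=json.load(open('w1.json'));d=np.load('w1.npy')
P=cloud('wrist',d,o)
def at(u,v): print((u,v),P[v,u].round(1))
for v in range(60,330,8): at(270,v)
for l,px,z in [('mouth',(269.9,126.3),16),('pad?',(271.7,78.2),15)]: print(l,onz('wrist',px,z,o).round(1))
p=cv2.imread('pics/w1.png')[40:300,150:400]; cv2.imwrite('pics/w1c.png',cv2.resize(p,None,fx=2.3,fy=2.3))
E
```

```text
(270, 60) [ 489.5 -181.8   -2.7]
(270, 68) [ 497.5 -181.7   13.4]
(270, 76) [ 504.1 -181.7   12.9]
(270, 84) [ 510.9 -181.7   14.8]
(270, 92) [ 517.7 -181.7   14.9]
(270, 100) [ 524.6 -181.7   13.2]
(270, 108) [ 531.5 -181.7   13.4]
(270, 116) [ 538.6 -181.7   13.9]
(270, 124) [ 545.8 -181.7   13.8]
(270, 132) [ 552.9 -181.7   15.6]
(270, 140) [ 556.5 -181.7   48.3]
(270, 148) [ 561.5 -181.6   60.5]
(270, 156) [ 568.1 -181.7   60. ]
(270, 164) [ 574.6 -181.7   60.7]
(270, 172) [ 581.2 -181.7   61.4]
(270, 180) [ 588.2 -181.7   60.2]
(270, 188) [ 595.1 -181.7   60.3]
(270, 196) [ 601.9 -181.7   60.8]
(270, 204) [ 609.4 -181.7   59.7]
(270, 212) [ 619.  -181.7   52.1]
(270, 220) [ 625.  -181.7   56.5]
(270, 228) [ 522.1 -181.   352.6]
(270, 236) [ 643.1 -181.7   49. ]
(270, 244) [ 651.  -181.7   48.9]
(270, 252) [ 658.9 -181.7   49.2]
(270, 260) [ 667.2 -181.7   48.9]
(270, 268) [ 676.3 -181.7   47.4]
(270, 276) [ 710.5 -181.9   -1. ]
(270, 284) [ 719.9 -181.9   -0. ]
(270, 292) [ 730.5 -181.9   -0.9]
(270, 300) [ 741.2 -181.9   -1.6]
(270, 308) [ 751.7 -181.9   -1.8]
(270, 316) [ 762.1 -181.9   -1.5]
(270, 324) [ 7.717e+02 -1.819e+02  1.000e-01]
mouth [ 547.7 -181.8   16. ]
pad? [ 506.1 -180.2   15. ]
```

View pics/w1c.png

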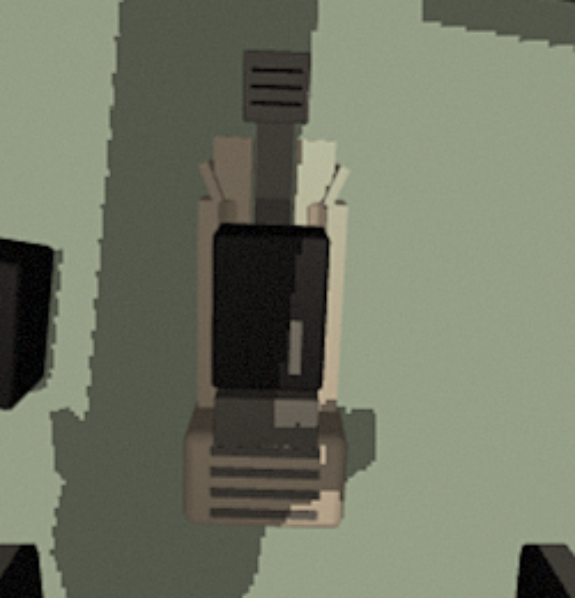

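```bash
python3 - <<'E'
from h import *
import json
o=json.load(open('w1.json'))
f=lambda a,b:(150+a/2.3,40+b/2.3)
for n,c,z in [('pad',(277,87),15),('pad near edge',(277,51),15),('pad far',(277,123),15),('pad L',(243,87),15),('pad R',(310,87),15),('boxL',(186,440),50),('boxR',(344,440),50),('boxfarL',(190,520),50),('boxfarR',(340,520),50),('packL back',(214,240),61),('packR back',(327,240),61),('packL front',(214,385),61),('packR front',(321,385),61),('cheekL0',(205,202),26),('cheekR0',(340,202),26),('cheekL1',(205,400),26),('cheekR1',(336,400),26)]:
    print(n,onz('wrist',f(*c),z,o).round(1))
d=np.load('w1.npy');P=cloud('wrist',d,o)
for row in (160,190): 
    s=P[row,200:340]; m=s[:,2]>55; print('pack',s[m][:,1].min(),s[m][:,1].max(),s[m][:,0].mean())
for row in (240,250,260): 
    s=P[row,200:340]; m=s[:,2]>40; print('box',s[m][:,1].min(),s[m][:,1].max(),s[m][:,0].mean())
for row in (72,78,84): 
    s=P[row,200:340]; m=s[:,2]>8; print('pad',s[m][:,1].min(),s[m][:,1].max(),s[m][:,0].mean())
E
```

```text
pad [ 505.7 -181.3   15. ]
pad near edge [ 492.9 -181.3   15. ]
pad far [ 518.9 -181.3   15. ]
pad L [ 505.7 -194.5   15. ]
pad R [ 505.7 -168.6   15. ]
boxL [ 638.1 -217.2   50. ]
boxR [ 638.1 -154.9   50. ]
boxfarL [ 673.  -216.8   50. ]
boxfarR [ 673.  -155.6   50. ]
packL back [ 558.5 -203.5   61. ]
packR back [ 558.5 -163.7   61. ]
packL front [ 612.  -204.7   61. ]
packR front [ 612.  -164.9   61. ]
cheekL0 [ 548.3 -209.4   26. ]
cheekR0 [ 548.2 -156.8   26. ]
cheekL1 [ 629.4 -211.5   26. ]
cheekR1 [ 629.4 -156.6   26. ]
pack -203.89443456702733 -163.4879894691956 570.4246672776708
pack -204.54785321572206 -163.79523445077834 596.850268133405
box -218.99105561022313 -153.9887641720658 647.1435335090765
box -218.20045920331708 -153.46832900835872 655.2260906074852
box -218.5975454083137 -154.31387342911793 667.2882386987603
pad -194.2025219124949 -168.36555035399385 501.52265201074545
pad -194.20991345353062 -169.22958108872575 505.83463964544455
pad -194.30889946986358 -169.22861405268324 510.87753913782177
```

The close crop confirms it: the seated pack measures about 40 x 55 mm, and its top is at z≈61. The pad centre is at (506,-181.5) and the mouth at about (549,-182.7). The charger's yaw is about -1.6°. Next I press the pad with the fingers shut.

```bash
python3 -m jog '[{"fingers":0,"slide":[-0.045,-0.001,0],"dr":[0,0,-1.6]},{"fingers":0,"slide":[-0.094,-0.0015,-0.02],"dr":[0,0,-1.6]},{"fingers":0,"slide":[-0.094,-0.0015,-0.06],"dr":[0,0,-1.6]},{"fingers":0,"slide":[-0.094,-0.0015,-0.1],"dr":[0,0,-1.6]},{"fingers":0,"slide":[-0.094,-0.0015,-0.14],"dr":[0,0,-1.6]},{"fingers":0,"slide":[-0.094,-0.0015,-0.17],"dr":[0,0,-1.6]},{"fingers":0,"slide":[-0.094,-0.0015,-0.185],"dr":[0,0,-1.6]},{"fingers":0,"slide":[-0.094,-0.0015,-0.185],"dr":[0,0,-1.6]}]'; python3 look.py w2 wrist; python3 look.py s2 side
```

```text
t: 3.15
position: [504.2, -180.8, 24.3]
ee_rot: [[1.0, -0.005, 0.028], [-0.028, 0.001, 1.0], [-0.005, -1.0, 0.001]]
contact_force: [1.0, 0.2, 0.7]
opening: 0.3
3.15 [ 504.2 -180.8   24.3] [[1.0, -0.005, 0.028], [-0.028, 0.001, 1.0], [-0.005, -1.0, 0.001]] [1.  0.2 0.7] [ 0.36  0.46 -0.11  2.    0.08  0.69  1.75] 0.3
3.2 [ 505.9 -181.4   26. ] [[1.0, -0.001, 0.028], [-0.028, 0.0, 1.0], [-0.001, -1.0, 0.0]] [-0.5 -0.3  0.6] [ 0.36  0.46 -0.11  2.    0.08  0.69  1.75] 0.2
```

View pics/w2.png

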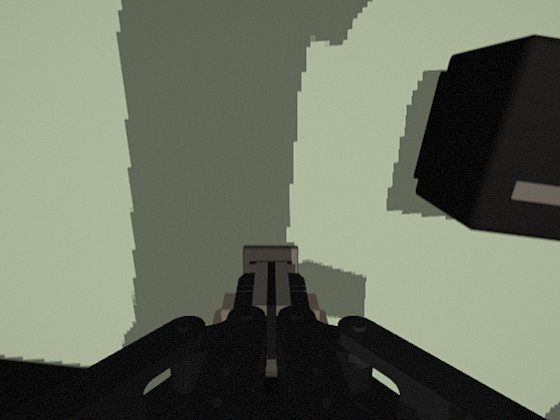

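```bash
python3 -m jog '[{"fingers":0,"slide":[0,0,-0.006],"dr":[0,0,0]},{"fingers":0,"slide":[0,0,-0.011],"dr":[0,0,0]},{"fingers":0,"slide":[0,0,-0.0135],"dr":[0,0,0]},{"fingers":0,"slide":[0,0,-0.0155],"dr":[0,0,0]},{"fingers":0,"slide":[0,0,-0.0155],"dr":[0,0,0]}]'
```

```text
t: 3.75
position: [507.0, -181.8, 11.5]
ee_rot: [[1.0, 0.002, 0.028], [-0.028, -0.001, 1.0], [0.002, -1.0, -0.001]]
contact_force: [0.0, -0.5, 4.1]
opening: -0.2
```

```bash
python3 -m jog '[{"fingers":0,"slide":[0,0,-0.001],"dr":[0,0,0]},{"fingers":0,"slide":[0,0,-0.0015],"dr":[0,0,0]},{"fingers":0,"slide":[0,0,-0.0015],"dr":[0,0,0]},{"fingers":0,"slide":[0,0,-0.0015],"dr":[0,0,0]}]'; python3 look.py s3 scene; python3 - <<'E'
import cv2
p=cv2.imread('pics/s3.png')[220:330,200:320]; cv2.imwrite('pics/s3c.png',cv2.resize(p,None,fx=5,fy=5))
E
```

```text
t: 4.15
position: [507.0, -181.8, 9.7]
ee_rot: [[1.0, 0.002, 0.028], [-0.028, -0.001, 1.0], [0.002, -1.0, -0.001]]
contact_force: [1.4, -1.0, 4.6]
opening: -0.2
4.15 [ 507.  -181.8    9.7] [[1.0, 0.002, 0.028], [-0.028, -0.001, 1.0], [0.002, -1.0, -0.001]] [ 1.4 -1.   4.6] [ 0.36  0.49 -0.11  2.    0.08  0.66  1.74] -0.2
```

View pics/s3c.png

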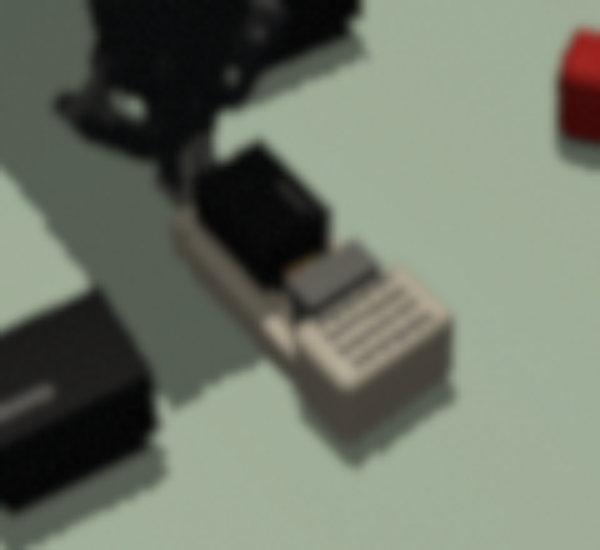

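```bash
python3 -m jog '[{"fingers":0,"slide":[0,0,-0.001],"dr":[0,0,0]},{"fingers":0,"slide":[0,0,-0.001],"dr":[0,0,0]},{"fingers":0,"slide":[0,0,-0.001],"dr":[0,0,0]},{"fingers":0,"slide":[0,0,-0.001],"dr":[0,0,0]},{"fingers":0,"slide":[0,0,-0.001],"dr":[0,0,0]},{"fingers":0,"slide":[0,0,-0.001],"dr":[0,0,0]}]'; python3 look.py s4 scene; python3 - <<'E'
import cv2,numpy as np
a=[cv2.resize(cv2.imread('pics/%s.png'%n)[220:320,215:315],None,fx=3.9,fy=3.9) for n in('scene0','s4')]; cv2.imwrite('pics/s4c.png',np.hstack(a))
E
```

```text
t: 4.8
position: [507.0, -181.8, 9.3]
ee_rot: [[1.0, 0.002, 0.028], [-0.028, -0.001, 1.0], [0.002, -1.0, -0.001]]
contact_force: [0.1, -0.0, 9.2]
opening: 0.2
4.8 [ 507.  -181.8    9.3] [[1.0, 0.002, 0.028], [-0.028, -0.001, 1.0], [0.002, -1.0, -0.001]] [ 0.1 -0.   9.2] [ 0.36  0.49 -0.11  2.    0.08  0.66  1.74] 0.2
```

View pics/s4c.png

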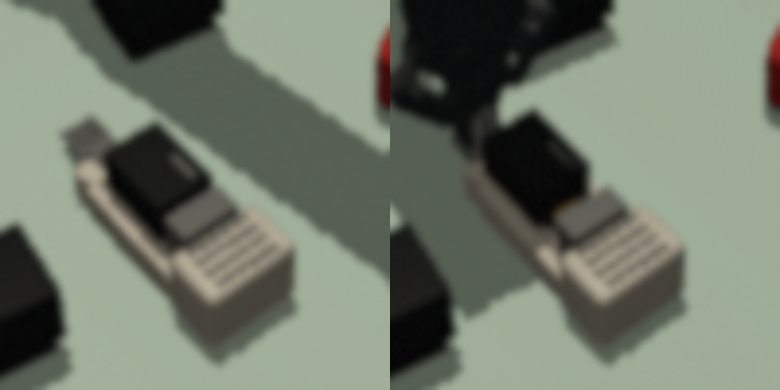

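The pack has sprung out and the brass peg now shows at (640,208) in the crop. I'll rise and look from above.

```bash
python3 -m jog '[{"fingers":0,"slide":[0,0,0.02],"dr":[0,0,0]},{"fingers":0,"slide":[0,0,0.06],"dr":[0,0,0]},{"fingers":0.085,"slide":[0,0,0.105],"dr":[0,0,0]},{"fingers":0.085,"slide":[0.03,-0.001,0.13],"dr":[0,0,0]},{"fingers":0.085,"slide":[0.068,-0.002,0.13],"dr":[0,0,0]},{"fingers":0.085,"slide":[0.068,-0.002,0.13],"dr":[0,0,0]},{"fingers":0.085,"slide":[0.068,-0.002,0.13],"dr":[0,0,0]}]'; python3 look.py w5 wrist
```

```text
t: 5.55
position: [572.5, -182.5, 136.3]
ee_rot: [[1.0, -0.005, 0.027], [-0.027, 0.001, 1.0], [-0.005, -1.0, 0.001]]
contact_force: [-1.1, 1.0, -0.5]
opening: 72.7
5.55 [ 572.5 -182.5  136.3] [[1.0, -0.005, 0.027], [-0.027, 0.001, 1.0], [-0.005, -1.0, 0.001]] [-1.1  1.  -0.5] [ 0.34  0.4  -0.12  1.79  0.06  0.96  1.74] 72.7
```

View pics/w5.png

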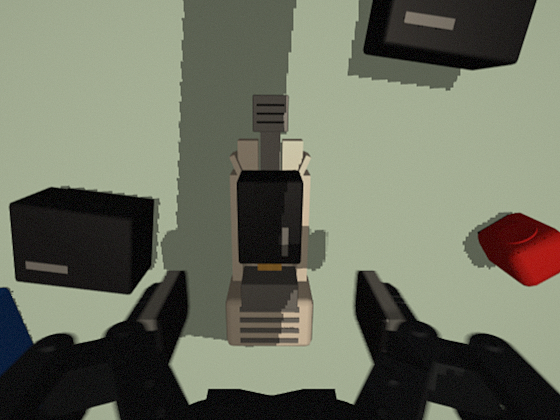

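```bash
python3 - <<'E'
from h import *
import json
o=json.load(open('w5.json'));d=np.load('w5.npy');P=cloud('wrist',d,o)
m=(P[...,2]>55)&(P[...,2]<66)&(P[...,0]<640)&(P[...,0]>530)&(abs(P[...,1]+183)<45)
Q=P[m]; print(len(Q),Q.min(0),Q.max(0),np.median(Q,0))
for a in range(545,605,10):
    s=Q[(Q[:,0]>a)&(Q[:,0]<a+10)]
    if len(s): print(a,s[:,1].min().round(1),s[:,1].max().round(1))
E
```

```text
6981 [ 543.00416074 -205.40092211   55.01399123] [ 639.11404435 -162.26711476   64.01004928] [ 577.55680878 -184.03369647   61.15478556]
545 -204.2 -162.3
555 -204.0 -162.3
565 -204.6 -162.9
575 -204.9 -162.9
585 -205.0 -163.6
595 -205.2 -163.6
```

```bash
python3 -m jog '[{"fingers":0.065,"slide":[0,-0.0003,-0.03],"dr":[0,0,0]},{"fingers":0.065,"slide":[0,-0.0003,-0.06],"dr":[0,0,0]},{"fingers":0.065,"slide":[0,-0.0003,-0.085],"dr":[0,0,0]},{"fingers":0.065,"slide":[0,-0.0003,-0.1],"dr":[0,0,0]},{"fingers":0.065,"slide":[0,-0.0003,-0.108],"dr":[0,0,0]},{"fingers":0.065,"slide":[0,-0.0003,-0.108],"dr":[0,0,0]}]'; python3 look.py w6 wrist
```

```text
t: 6.2
position: [572.4, -183.6, 29.0]
ee_rot: [[1.0, -0.003, 0.028], [-0.028, 0.001, 1.0], [-0.003, -1.0, 0.001]]
contact_force: [-1.5, 0.1, 0.5]
opening: 65.0
6.2 [ 572.4 -183.6   29. ] [[1.0, -0.003, 0.028], [-0.028, 0.001, 1.0], [-0.003, -1.0, 0.001]] [-1.5  0.1  0.5] [ 0.33  0.55 -0.11  1.84  0.08  0.76  1.72] 65.0
```

View pics/w6.png

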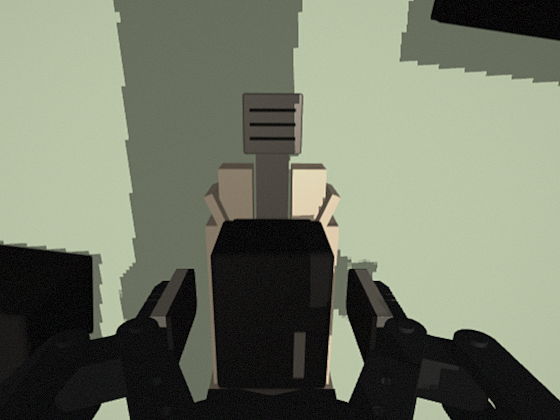

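The fingers straddle the pack symmetrically, with the block at columns 212-332. Next I close them.

```bash
python3 -m jog '[{"fingers":0.05,"slide":[0,0,0],"dr":[0,0,0]},{"fingers":0.045,"slide":[0,0,0],"dr":[0,0,0]},{"fingers":0.03,"slide":[0,0,0],"dr":[0,0,0]},{"fingers":0.03,"slide":[0,0,0],"dr":[0,0,0]},{"fingers":0.03,"slide":[0,0,0],"dr":[0,0,0]},{"fingers":0.03,"slide":[0,0,0],"dr":[0,0,0]}]'
```

```text
t: 6.85
position: [575.1, -184.0, 31.4]
ee_rot: [[1.0, 0.002, 0.028], [-0.028, -0.001, 1.0], [0.002, -1.0, -0.0]]
contact_force: [-0.7, -0.4, 5.5]
opening: 41.2
```

```bash
python3 -m jog '[{"fingers":0.03,"slide":[-0.004,0.0001,0],"dr":[0,0,0]},{"fingers":0.03,"slide":[-0.009,0.0002,0],"dr":[0,0,0]},{"fingers":0.03,"slide":[-0.015,0.0004,0],"dr":[0,0,0]},{"fingers":0.03,"slide":[-0.02,0.0005,0],"dr":[0,0,0]}]'; python3 look.py w7 wrist
```

```text
t: 7.25
position: [555.4, -183.7, 31.4]
ee_rot: [[1.0, 0.004, 0.028], [-0.028, -0.001, 1.0], [0.004, -1.0, -0.001]]
contact_force: [1.6, 0.4, 5.3]
opening: 41.3
7.25 [ 555.4 -183.7   31.4] [[1.0, 0.004, 0.028], [-0.028, -0.001, 1.0], [0.004, -1.0, -0.001]] [1.6 0.4 5.3] [ 0.34  0.52 -0.11  1.88  0.08  0.74  1.73] 41.3
```

View pics/w7.png

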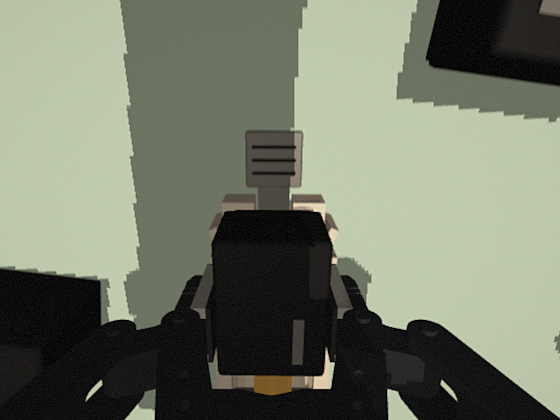

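```bash
python3 -m jog '[{"fingers":0.03,"slide":[-0.007,0.0002,0],"dr":[0,0,0]},{"fingers":0.03,"slide":[-0.014,0.0004,0],"dr":[0,0,0]},{"fingers":0.03,"slide":[-0.021,0.0005,0],"dr":[0,0,0]},{"fingers":0.03,"slide":[-0.028,0.0007,0],"dr":[0,0,0]},{"fingers":0.03,"slide":[-0.035,0.0009,0],"dr":[0,0,0]},{"fingers":0.03,"slide":[-0.042,0.001,0],"dr":[0,0,0]},{"fingers":0.03,"slide":[-0.042,0.001,0.002],"dr":[0,0,0]}]'
```

```text
t: 8.0
position: [509.8, -182.4, 31.8]
ee_rot: [[1.0, -0.003, 0.029], [-0.029, 0.0, 1.0], [-0.003, -1.0, 0.0]]
contact_force: [-0.1, -0.1, -0.9]
opening: 41.2
```

```bash
python3 - <<'E'
from h import *
print('vase',onz('scene',(424,183),0),onz('side',(272,112),0)); print('bowl',onz('side',(224,120),20)); print('light',onz('side',(313,187),0)); print('lamp end',onz('side',(350,137),30),onz('scene',(436,250),30))
print('lamp pad side',onz('side',(271,151),15),'scene',onz('scene',(353,194),15))
E
```

```text
vase [644.7327352 445.5377709   0.       ] [622.31426832 448.33002575   0.        ]
bowl [422.02495371 452.37022923  20.        ]
light [615.2796876   13.78640363   0.        ]
lamp end [832.61344628 166.74979976  30.        ] [834.74744502 196.77292241  30.        ]
lamp pad side [535.78340754 223.58968281  15.        ] scene [543.96420907 220.53305474  15.        ]
```

```bash
python3 -m jog '[{"fingers":0.03,"slide":[0,0,0.02],"dr":[0,0,0]},{"fingers":0.03,"slide":[0,0.005,0.055],"dr":[0,0,0]},{"fingers":0.03,"slide":[0.01,0.02,0.09],"dr":[0,0,0]},{"fingers":0.03,"slide":[0.03,0.05,0.12],"dr":[0,0,0]},{"fingers":0.03,"slide":[0.05,0.085,0.14],"dr":[0,0,0]},{"fingers":0.03,"slide":[0.07,0.125,0.155],"dr":[0,0,0]},{"fingers":0.03,"slide":[0.09,0.165,0.158],"dr":[0,0,0]},{"fingers":0.03,"slide":[0.105,0.205,0.158],"dr":[0,0,0]}]' && python3 -m jog '[{"fingers":0.03,"slide":[0.015,0.04,0],"dr":[0,0,0]},{"fingers":0.03,"slide":[0.025,0.08,0],"dr":[0,0,0]},{"fingers":0.03,"slide":[0.03,0.12,0],"dr":[0,0,0]},{"fingers":0.03,"slide":[0.034,0.155,0],"dr":[0,0,0]},{"fingers":0.03,"slide":[0.034,0.18,0],"dr":[0,0,0]},{"fingers":0.03,"slide":[0.034,0.193,0],"dr":[0,0,0]},{"fingers":0.03,"slide":[0.034,0.193,0],"dr":[0,0,0]},{"fingers":0.03,"slide":[0.034,0.193,0],"dr":[0,0,0]}]'; python3 look.py w8 wrist lamp_mouth lamp
```

```text
t: 8.8
position: [616.5, 23.8, 189.5]
ee_rot: [[1.0, -0.002, 0.029], [-0.029, -0.001, 1.0], [-0.002, -1.0, -0.001]]
contact_force: [0.4, -0.6, -1.3]
opening: 41.2
t: 9.6
position: [650.5, 213.2, 189.0]
ee_rot: [[1.0, -0.002, 0.029], [-0.029, -0.003, 1.0], [-0.002, -1.0, -0.003]]
contact_force: [0.0, -0.8, -0.8]
opening: 40.8
9.6 [650.5 213.2 189. ] [[1.0, -0.002, 0.029], [-0.029, -0.003, 1.0], [-0.002, -1.0, -0.003]] [ 0.  -0.8 -0.8] [-0.18  0.5  -0.26  1.53  0.14  1.13  1.06] 40.8
lamp_mouth [([275.7, 101.3], 0.82)]
lamp [([275.7, 105.3], 0.8)]
```

View pics/w8.png

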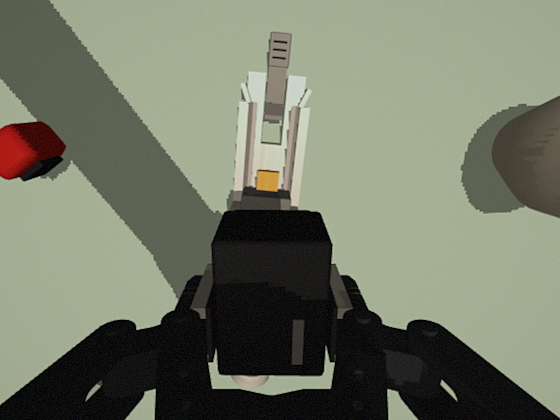

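```bash
python3 - <<'E'
from h import *
import json
o=json.load(open('w8.json'));d=np.load('w8.npy');P=cloud('wrist',d,o)
p=cv2.imread('pics/w8.png')[20:220,200:350]; cv2.imwrite('pics/w8c.png',cv2.resize(p,None,fx=3,fy=3,interpolation=cv2.INTER_CUBIC))
print('mouth',onz('wrist',(275.7,101.3),16,o),onz('wrist',(275.7,105.3),0,o))
for row in range(36,206,6):
    s=P[row,220:330]; m=(s[:,2]>19); n=(s[:,2]>8)&(s[:,2]<40)
    f=lambda m:(s[m][:,1].min().round(1),s[m][:,1].max().round(1),(s[m][:,1].min()/2+s[m][:,1].max()/2).round(1)) if m.any() else None
    print(row,s[n][:,0].mean().round(1) if n.any() else None,'low',f(n),'high',f(m), np.median(s[n][:,2]).round(1) if n.any() else '')
E
```

```text
mouth [575.73310267 218.19528243  16.        ] [579.26958352 218.26947581   0.        ]
36 525.6 low (np.float64(215.7), np.float64(231.8), np.float64(223.7)) high (np.float64(215.1), np.float64(215.1), np.float64(215.1)) 13.8
42 530.0 low (np.float64(215.5), np.float64(231.7), np.float64(223.6)) high None 14.1
48 534.4 low (np.float64(214.6), np.float64(230.8), np.float64(222.7)) high None 14.0
54 538.9 low (np.float64(214.5), np.float64(230.8), np.float64(222.7)) high (np.float64(215.1), np.float64(215.1), np.float64(215.1)) 13.7
60 543.4 low (np.float64(213.5), np.float64(229.9), np.float64(221.7)) high (np.float64(215.1), np.float64(215.1), np.float64(215.1)) 13.9
66 548.0 low (np.float64(214.2), np.float64(229.0), np.float64(221.6)) high (np.float64(215.1), np.float64(215.1), np.float64(215.1)) 13.7
72 552.4 low (np.float64(196.7), np.float64(228.1), np.float64(212.4)) high (np.float64(215.1), np.float64(215.1), np.float64(215.1)) 14.1
78 557.3 low (np.float64(196.5), np.float64(243.8), np.float64(220.1)) high None 14.3
84 561.9 low (np.float64(190.3), np.float64(243.0), np.floa
[... 2177 characters left out ...]

180 641.2 low (np.float64(180.5), np.float64(238.8), np.float64(209.7)) high (np.float64(180.5), np.float64(238.8), np.float64(209.7)) 22.6
186 646.6 low (np.float64(180.2), np.float64(237.9), np.float64(209.0)) high (np.float64(180.2), np.float64(237.9), np.float64(209.0)) 22.9
192 651.0 low (np.float64(178.9), np.float64(237.9), np.float64(208.4)) high (np.float64(178.9), np.float64(237.9), np.float64(208.4)) 28.9
198 658.3 low (np.float64(178.7), np.float64(237.0), np.float64(207.9)) high (np.float64(178.7), np.float64(237.0), np.float64(207.9)) 22.0
204 663.2 low (np.float64(177.7), np.float64(236.0), np.float64(206.9)) high (np.float64(177.7), np.float64(236.0), np.float64(206.9)) 24.2
```

View pics/w8c.png

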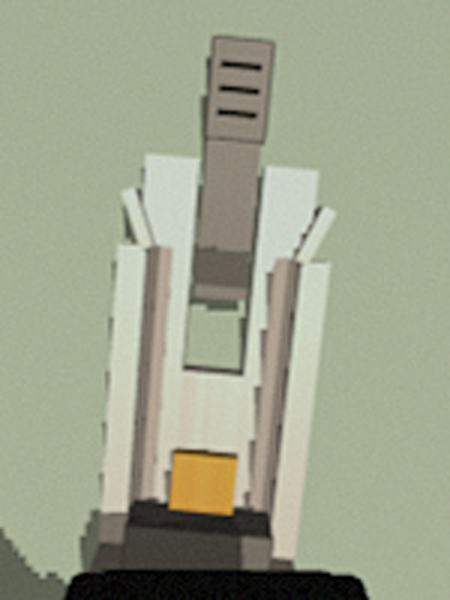

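```bash
python3 -m jog '[{"fingers":0.03,"slide":[-0.03,0,0],"dr":[0,0,-3]},{"fingers":0.03,"slide":[-0.07,0.003,-0.02],"dr":[0,0,-5.6]},{"fingers":0.03,"slide":[-0.1,0.006,-0.04],"dr":[0,0,-5.6]},{"fingers":0.03,"slide":[-0.118,0.007,-0.06],"dr":[0,0,-5.6]},{"fingers":0.03,"slide":[-0.118,0.007,-0.08],"dr":[0,0,-5.6]},{"fingers":0.03,"slide":[-0.118,0.007,-0.1],"dr":[0,0,-5.6]},{"fingers":0.03,"slide":[-0.118,0.007,-0.1],"dr":[0,0,-5.6]},{"fingers":0.03,"slide":[-0.118,0.007,-0.1],"dr":[0,0,-5.6]}]'; python3 -c "
from h import *
o=r.observe();print(o['position'],o['t'])"
python3 look.py w9 wrist; python3 look.py s9 scene; python3 look.py d9 side
```

```text
t: 10.55
position: [533.5, 221.3, 90.5]
ee_rot: [[0.992, -0.0, 0.127], [-0.127, -0.001, 0.992], [-0.0, -1.0, -0.001]]
contact_force: [0.1, 0.1, -0.6]
opening: 40.7
[533.46493178 221.34184705  90.4970376 ] 10.55
10.55 [533.5 221.3  90.5] [[0.992, -0.0, 0.127], [-0.127, -0.001, 0.992], [-0.0, -1.0, -0.001]] [ 0.1  0.1 -0.6] [-0.24  0.43 -0.27  1.87  0.15  0.86  0.86] 40.7
10.6 [534.2 222.1  91.3] [[0.992, 0.002, 0.127], [-0.127, 0.0, 0.992], [0.002, -1.0, 0.001]] [-0.8 -0.7  0. ] [-0.24  0.43 -0.27  1.87  0.15  0.86  0.86] 41.3
10.65 [534.6 222.5  91.8] [[0.992, 0.003, 0.127], [-0.127, 0.001, 0.992], [0.002, -1.0, 0.001]] [ 0.5 -0.7 -0.3] [-0.24  0.43 -0.27  1.87  0.15  0.86  0.86] 41.5
```

View pics/w9.png

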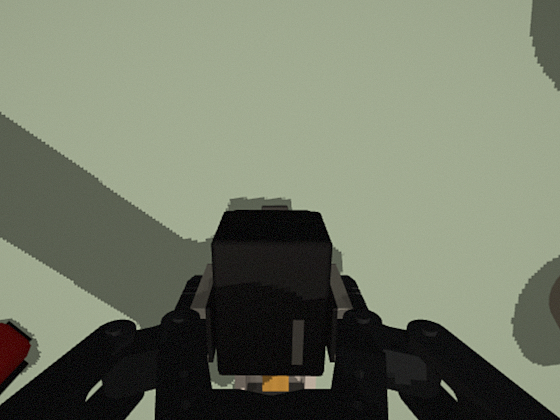

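```bash
python3 - <<'E'
from h import *
import json
def pose(x,y,z,yaw):
    c,s=np.cos(np.radians(yaw)),np.sin(np.radians(yaw))
    return {'position':[x,y,z],'ee_rot':np.array([[c,0,-s],[s,0,c],[0,-1,0]])}
o=pose(651.,215.7,190.3,-1.6)
print(np.array(json.load(open('w8.json'))['ee_rot']).round(3),o['ee_rot'].round(3))
P=cloud('wrist',np.load('w8.npy'),o)
X=[];Y=[]
for row in range(120,206,3):
    s=P[row,220:330]; n=(s[:,2]>10)&(s[:,2]<40)
    l,rr=s[n][0],s[n][-1]; X.append((l[0]+rr[0])/2);Y.append((l[1]+rr[1])/2)
k=np.polyfit(X,Y,1);print('line',k,np.degrees(np.arctan(k[0])),'y@533',np.polyval(k,533),'y@577',np.polyval(k,577))
X=[];Y=[]
for row in range(38,66,3):
    s=P[row,255:300]; n=(s[:,2]>8)&(s[:,2]<20); X.append(s[n][:,0].mean());Y.append((s[n][0,1]+s[n][-1,1])/2)
print('pad',np.mean(X),np.mean(Y),np.polyval(k,np.mean(X)))
for n,px,z in [('cheekL',(240,101.7),26),('cheekR',(309.3,107.7),26),('landL',(248,72),16),('landR',(306,76.5),16),('padfarL',(271,31.8),15),('padfarR',(290,34),15),('net',(275.7,101.3),16)]: print(n,onz('wrist',px,z,o).round(1))
o=pose(533,222.7,90.3,-7.2)
P=cloud('wrist',np.load('w9.npy'),o)
print('w9 pad', [onz('wrist',(u,207),15,o).round(1) for u in (262,288)],'brass',[onz('wrist',(u,383),32,o).round(1) for u in (262,288)])
p=cv2.imread('pics/w9.png')
cv2.imwrite('pics/w9c.png',np.vstack([cv2.resize(p[190:225,210:335],None,fx=6,fy=6),cv2.resize(p[365:400,210:335],None,fx=6,fy=6)]))
E
```

```text
[[ 1.    -0.002  0.029]
 [-0.029 -0.003  1.   ]
 [-0.002 -1.    -0.003]] [[ 1.     0.     0.028]
 [-0.028  0.     1.   ]
 [ 0.    -1.     0.   ]]
line [-1.22133306e-01  2.91182292e+02] -6.963237168521717 y@533 226.08523998934285 y@577 220.71137450829355
pad 537.9629097141311 225.42244962383424 225.47910341665346
cheekL [576.1 191.7  26. ]
cheekR [582.3 248.5  26. ]
landL [552.9 198.7  16. ]
landR [557.7 246.7  16. ]
padfarL [523.2 218.5  15. ]
padfarR [525.2 233.8  15. ]
net [576.7 221.1  16. ]
w9 pad [array([521. , 217.8,  15. ]), array([523.1, 234.2,  15. ])] brass [array([642.7, 201.9,  32. ]), array([645. , 219.9,  32. ])]
```

View pics/w9c.png

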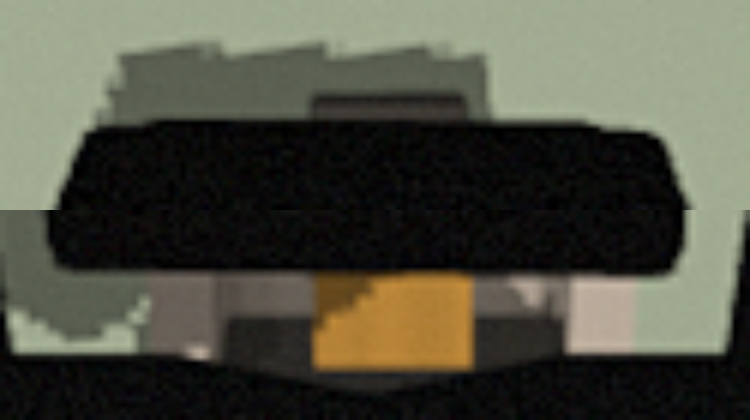

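```bash
python3 -m jog '[{"fingers":0.03,"slide":[0.0033,0.0022,-0.01],"dr":[0,0,0]},{"fingers":0.03,"slide":[0.0033,0.0022,-0.025],"dr":[0,0,0]},{"fingers":0.03,"slide":[0.0033,0.0022,-0.04],"dr":[0,0,0]},{"fingers":0.03,"slide":[0.0033,0.0022,-0.05],"dr":[0,0,0]},{"fingers":0.03,"slide":[0.0033,0.0022,-0.055],"dr":[0,0,0]},{"fingers":0.03,"slide":[0.0033,0.0022,-0.055],"dr":[0,0,0]}]'; python3 look.py w10 wrist;python3 look.py s10 scene;python3 look.py d10 side
python3 - <<'E'
import cv2,numpy as np
a=[cv2.resize(cv2.imread('pics/s10.png')[140:240,320:420],None,fx=3.9,fy=3.9),cv2.resize(cv2.imread('pics/d10.png')[90:190,240:340],None,fx=3.9,fy=3.9)]; cv2.imwrite('pics/sd10.png',np.hstack(a))
E
```

```text
t: 11.3
position: [535.1, 224.4, 33.6]
ee_rot: [[0.992, -0.003, 0.125], [-0.125, -0.001, 0.992], [-0.003, -1.0, -0.002]]
contact_force: [-0.2, 0.1, -0.1]
opening: 41.4
11.3 [535.1 224.4  33.6] [[0.992, -0.003, 0.125], [-0.125, -0.001, 0.992], [-0.003, -1.0, -0.002]] [-0.2  0.1 -0.1] [-0.26  0.52 -0.25  1.88  0.18  0.76  0.83] 41.4
11.35 [535.8 224.8  34.5] [[0.992, -0.001, 0.125], [-0.125, -0.0, 0.992], [-0.001, -1.0, -0.001]] [ 1.1 -0.4 -1.1] [-0.26  0.52 -0.25  1.88  0.18  0.76  0.83] 41.4
11.4 [536.4 225.   35.2] [[0.992, 0.0, 0.125], [-0.125, 0.0, 0.992], [0.0, -1.0, 0.0]] [ 1.  -0.5 -1.8] [-0.26  0.52 -0.25  1.88  0.18  0.76  0.83] 41.4
```

View pics/w10.png

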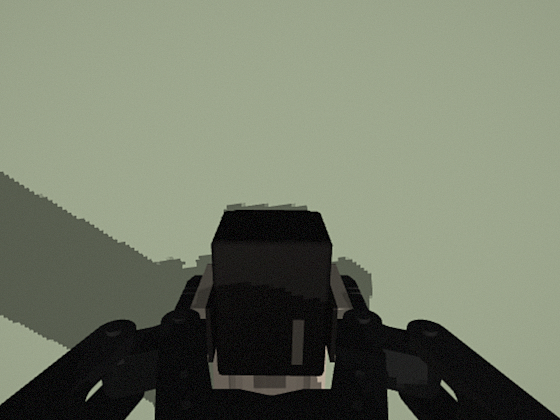

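View pics/sd10.png

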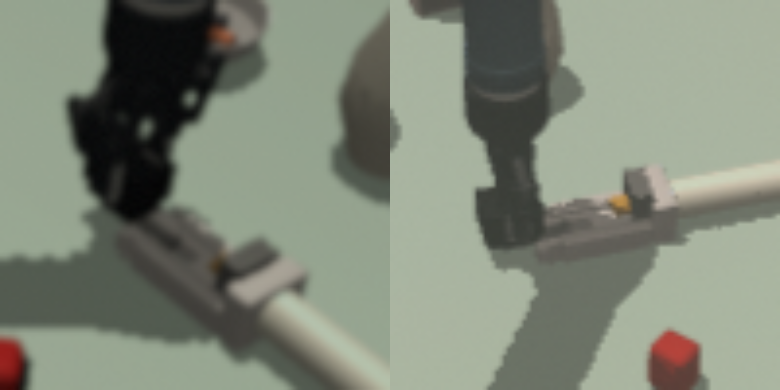

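```bash
python3 -m jog '[{"fingers":0.03,"slide":[0,0,-0.002],"dr":[0,0,0]},{"fingers":0.03,"slide":[0,0,-0.0035],"dr":[0,0,0]},{"fingers":0.03,"slide":[0,0,-0.004],"dr":[0,0,0]},{"fingers":0.03,"slide":[0,0,-0.004],"dr":[0,0,0]}]'
```

```text
t: 11.85
position: [536.5, 224.9, 31.5]
ee_rot: [[0.992, 0.0, 0.125], [-0.125, 0.0, 0.992], [0.0, -1.0, 0.0]]
contact_force: [-0.1, 0.2, -0.4]
opening: 41.2
```

```bash
python3 -m jog '[{"fingers":0.03,"slide":[0.004,-0.0005,-0.0003],"dr":[0,0,0]},{"fingers":0.03,"slide":[0.008,-0.001,-0.0003],"dr":[0,0,0]},{"fingers":0.03,"slide":[0.012,-0.0015,-0.0003],"dr":[0,0,0]},{"fingers":0.03,"slide":[0.016,-0.002,-0.0003],"dr":[0,0,0]},{"fingers":0.03,"slide":[0.019,-0.0024,-0.0003],"dr":[0,0,0]}]'; python3 look.py w11 wrist
```

```text
t: 12.35
position: [556.1, 222.7, 31.4]
ee_rot: [[0.992, 0.001, 0.126], [-0.126, 0.0, 0.992], [0.001, -1.0, 0.0]]
contact_force: [-2.4, 1.8, 4.5]
opening: 41.1
12.35 [556.1 222.7  31.4] [[0.992, 0.001, 0.126], [-0.126, 0.0, 0.992], [0.001, -1.0, 0.0]] [-2.4  1.8  4.5] [-0.25  0.55 -0.25  1.84  0.18  0.77  0.85] 41.1
```

View pics/w11.png

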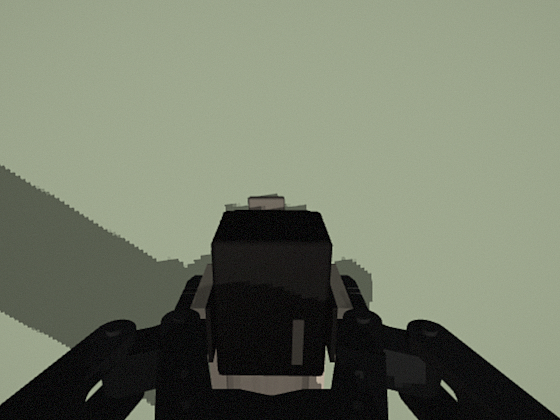

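```bash
python3 - <<'E'
import cv2,numpy as np
p=cv2.imread('pics/w11.png')
cv2.imwrite('pics/w11c.png',np.vstack([cv2.resize(p[185:225,205:340],None,fx=5.8,fy=5.8),cv2.resize(p[360:400,205:340],None,fx=5.8,fy=5.8)])*1)
E
```

```text
(no output)
```

View pics/w11c.png

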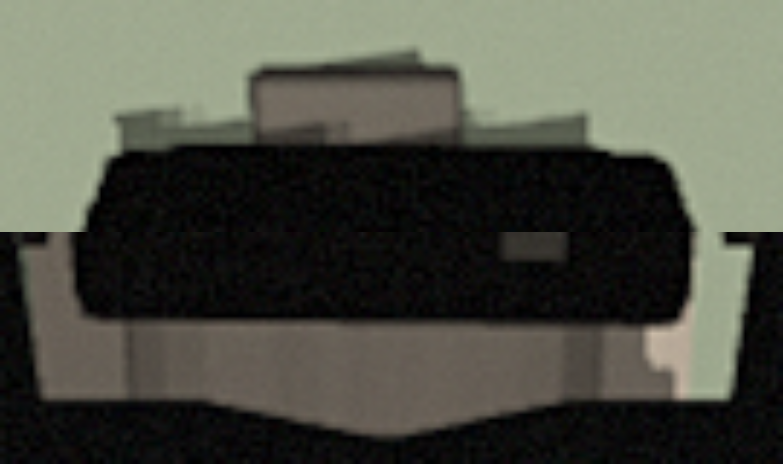

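```bash
python3 -m jog '[{"fingers":0.03,"slide":[-0.0001,-0.0008,0.0004],"dr":[0,0,0]},{"fingers":0.03,"slide":[-0.0002,-0.0015,0.0004],"dr":[0,0,0]},{"fingers":0.03,"slide":[-0.0002,-0.0015,0.0004],"dr":[0,0,0]}]'; python3 look.py w12 wrist; python3 look.py s12 scene;  python3 look.py d12 side; python3 - <<'E'
import cv2,numpy as np
p=cv2.imread('pics/w12.png')
cv2.imwrite('pics/w12c.png',np.vstack([cv2.resize(p[185:225,205:340],None,fx=5.8,fy=5.8),cv2.resize(p[360:400,205:340],None,fx=5.8,fy=5.8)])*1)
a=[cv2.resize(cv2.imread('pics/s12.png')[140:240,320:420],None,fx=3.9,fy=3.9),cv2.resize(cv2.imread('pics/d12.png')[90:190,240:340],None,fx=3.9,fy=3.9)]; cv2.imwrite('pics/sd12.png',np.hstack(a))
E
```

```text
t: 12.7
position: [555.5, 221.0, 31.4]
ee_rot: [[0.992, 0.001, 0.125], [-0.125, 0.0, 0.992], [0.001, -1.0, 0.0]]
contact_force: [0.9, 0.8, 1.1]
opening: 41.0
12.7 [555.5 221.   31.4] [[0.992, 0.001, 0.125], [-0.125, 0.0, 0.992], [0.001, -1.0, 0.0]] [0.9 0.8 1.1] [-0.25  0.55 -0.25  1.84  0.18  0.77  0.85] 41.0
12.75 [555.5 221.   31.4] [[0.992, 0.001, 0.125], [-0.125, 0.0, 0.992], [0.001, -1.0, 0.0]] [-0.2  0.9  1.5] [-0.25  0.55 -0.25  1.84  0.18  0.77  0.85] 41.3
12.8 [555.5 220.9  31.5] [[0.992, 0.001, 0.125], [-0.125, 0.0, 0.992], [0.001, -1.0, 0.0]] [0.5 1.1 2.3] [-0.25  0.55 -0.25  1.84  0.18  0.77  0.85] 41.0
```

View pics/w12c.png

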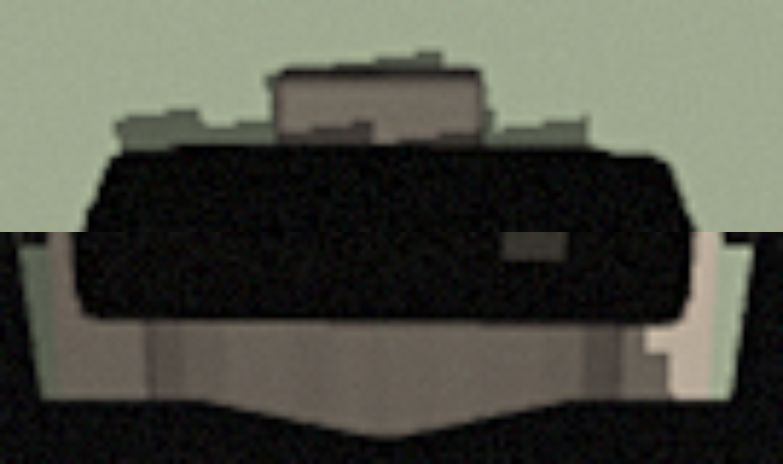

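View pics/sd12.png

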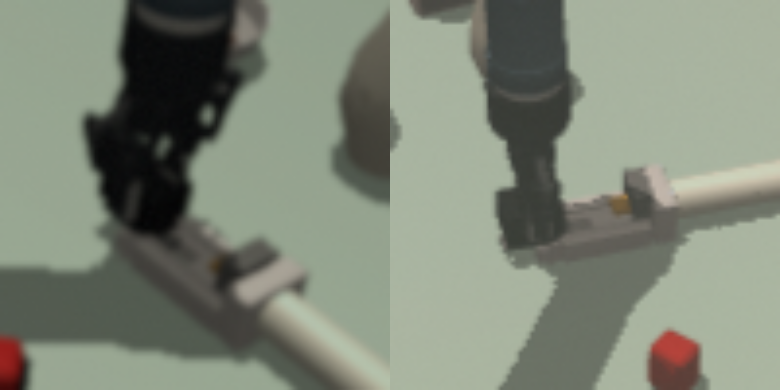

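```bash
python3 -m jog '[{"fingers":0.03,"slide":[0.004,-0.0005,0],"dr":[0,0,0]},{"fingers":0.03,"slide":[0.008,-0.001,0],"dr":[0,0,0]},{"fingers":0.03,"slide":[0.012,-0.0015,0],"dr":[0,0,0]},{"fingers":0.03,"slide":[0.015,-0.0019,0],"dr":[0,0,0]}]'; python3 -m jog '[{"fingers":0.03,"slide":[0.004,-0.0005,0],"dr":[0,0,0]},{"fingers":0.03,"slide":[0.008,-0.001,0],"dr":[0,0,0]},{"fingers":0.03,"slide":[0.012,-0.0015,0],"dr":[0,0,0]}]'
```

```text
t: 13.25
position: [569.3, 219.4, 31.5]
ee_rot: [[0.992, -0.002, 0.125], [-0.125, -0.0, 0.992], [-0.002, -1.0, -0.001]]
contact_force: [-0.9, 0.4, 4.7]
opening: 41.1
t: 13.55
position: [582.6, 217.5, 31.5]
ee_rot: [[0.992, -0.0, 0.126], [-0.126, -0.0, 0.992], [-0.0, -1.0, -0.0]]
contact_force: [-1.8, 0.2, 5.5]
opening: 41.5
```

```bash
python3 -m jog '[{"fingers":0.03,"slide":[0.004,-0.0005,0],"dr":[0,0,0]},{"fingers":0.03,"slide":[0.008,-0.001,0],"dr":[0,0,0]},{"fingers":0.03,"slide":[0.012,-0.0015,0],"dr":[0,0,0]},{"fingers":0.03,"slide":[0.016,-0.002,0],"dr":[0,0,0]}]'; python3 look.py w13 wrist;python3 - <<'E'
import cv2,numpy as np
p=cv2.imread('pics/w13.png')
cv2.imwrite('pics/w13c.png',cv2.resize(p[150:400,140:400],None,fx=2.3,fy=2.3))
E
```

```text
t: 13.95
position: [598.3, 215.3, 31.5]
ee_rot: [[0.992, -0.001, 0.125], [-0.125, -0.001, 0.992], [-0.001, -1.0, -0.001]]
contact_force: [-1.4, -0.7, 5.9]
opening: 41.5
13.95 [598.3 215.3  31.5] [[0.992, -0.001, 0.125], [-0.125, -0.001, 0.992], [-0.001, -1.0, -0.001]] [-1.4 -0.7  5.9] [-0.22  0.6  -0.24  1.75  0.18  0.82  0.9 ] 41.5
```

View pics/w13c.png

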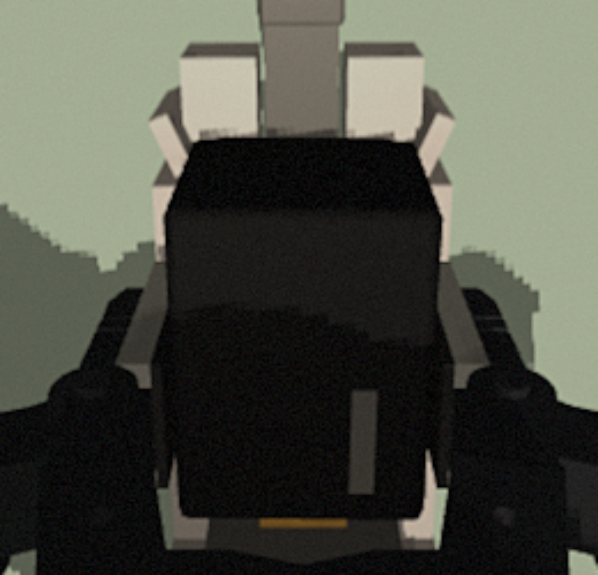

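```bash
python3 -m jog '[{"fingers":0.03,"slide":[0.003,-0.0004,0],"dr":[0,0,0]},{"fingers":0.03,"slide":[0.006,-0.0008,0],"dr":[0,0,0]},{"fingers":0.03,"slide":[0.009,-0.0011,0],"dr":[0,0,0]}]'; python3 -m jog '[{"fingers":0.03,"slide":[0.003,-0.0004,0],"dr":[0,0,0]},{"fingers":0.03,"slide":[0.006,-0.0008,0],"dr":[0,0,0]}]'
```

```text
t: 14.3
position: [606.1, 214.2, 31.5]
ee_rot: [[0.992, -0.003, 0.125], [-0.125, -0.001, 0.992], [-0.003, -1.0, -0.001]]
contact_force: [-6.9, -0.4, 10.9]
opening: 41.0
t: 14.5
position: [608.5, 213.9, 31.6]
ee_rot: [[0.992, -0.01, 0.124], [-0.124, -0.003, 0.992], [-0.01, -1.0, -0.004]]
contact_force: [-11.6, -1.0, 13.8]
opening: 41.3
```

```bash
python3 -m jog '[{"fingers":0.03,"slide":[0,0,0.0004],"dr":[-0.1,-0.6,0]},{"fingers":0.03,"slide":[0,0,0.0004],"dr":[-0.1,-0.6,0]},{"fingers":0.03,"slide":[0,0,0.0004],"dr":[-0.1,-0.6,0]}]'; python3 look.py w14 wrist;python3 - <<'E'
import cv2,numpy as np
p=cv2.imread('pics/w14.png')
cv2.imwrite('pics/w14c.png',cv2.resize(p[150:400,140:400],None,fx=2.3,fy=2.3))
E
```

```text
t: 14.8
position: [609.5, 213.8, 31.4]
ee_rot: [[0.992, 0.003, 0.125], [-0.125, -0.004, 0.992], [0.004, -1.0, -0.003]]
contact_force: [-7.9, 0.2, 9.3]
opening: 41.5
14.8 [609.5 213.8  31.4] [[0.992, 0.003, 0.125], [-0.125, -0.004, 0.992], [0.004, -1.0, -0.003]] [-7.9  0.2  9.3] [-0.22  0.62 -0.23  1.72  0.19  0.82  0.9 ] 41.5
```

View pics/w14c.png

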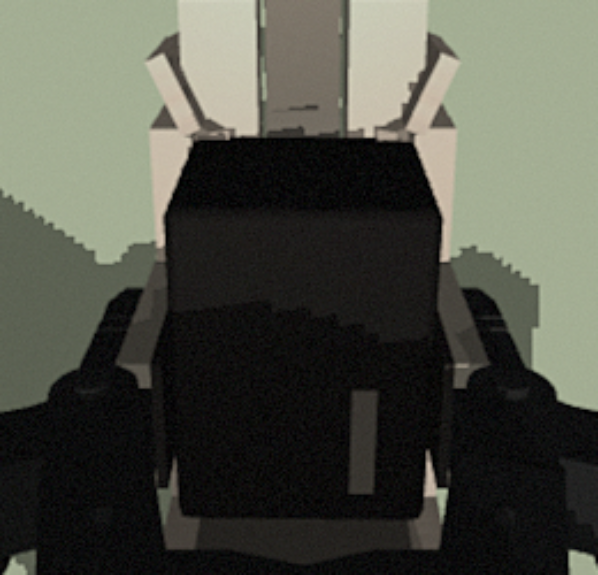

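```bash
python3 -m jog '[{"fingers":0.03,"slide":[0.0015,-0.0002,0],"dr":[0,0,0]},{"fingers":0.03,"slide":[0.003,-0.0004,0],"dr":[0,0,0]},{"fingers":0.03,"slide":[0.003,-0.0004,0],"dr":[0,0,0]}]'; python3 -m jog '[{"fingers":0.03,"slide":[0.0015,-0.0002,0],"dr":[0,0,0]},{"fingers":0.03,"slide":[0.003,-0.0004,0],"dr":[0,0,0]},{"fingers":0.03,"slide":[0.003,-0.0004,0],"dr":[0,0,0]}]'
```

```text
t: 15.15
position: [611.8, 213.6, 31.4]
ee_rot: [[0.992, 0.001, 0.125], [-0.125, -0.004, 0.992], [0.002, -1.0, -0.004]]
contact_force: [-7.9, -1.1, 10.7]
opening: 40.8
t: 15.45
position: [614.3, 213.2, 31.4]
ee_rot: [[0.992, 0.0, 0.124], [-0.124, -0.004, 0.992], [0.001, -1.0, -0.004]]
contact_force: [-9.8, -1.4, 12.0]
opening: 41.2
```

```bash
python3 -m jog '[{"fingers":0.03,"slide":[0.001,-0.0001,0.0003],"dr":[0,-0.3,0]},{"fingers":0.03,"slide":[0.002,-0.0003,0.0003],"dr":[0,-0.3,0]},{"fingers":0.03,"slide":[0.002,-0.0003,0.0003],"dr":[0,-0.3,0]}]'; python3 -m jog '[{"fingers":0.03,"slide":[0.001,-0.0001,0],"dr":[0,0,0]},{"fingers":0.03,"slide":[0.002,-0.0003,0],"dr":[0,0,0]},{"fingers":0.03,"slide":[0.002,-0.0003,0],"dr":[0,0,0]}]';python3 look.py w15 wrist;python3 - <<'E'
import cv2,numpy as np
p=cv2.imread('pics/w15.png')
cv2.imwrite('pics/w15c.png',cv2.resize(p[120:400,140:400],None,fx=2.1,fy=2.1))
E
```

```text
t: 15.75
position: [615.8, 213.1, 31.4]
ee_rot: [[0.992, 0.005, 0.124], [-0.124, -0.004, 0.992], [0.005, -1.0, -0.003]]
contact_force: [-10.8, -1.1, 10.6]
opening: 41.1
t: 16.05
position: [617.5, 212.8, 31.4]
ee_rot: [[0.992, 0.004, 0.124], [-0.124, -0.004, 0.992], [0.005, -1.0, -0.003]]
contact_force: [-10.3, 0.3, 11.6]
opening: 41.3
16.05 [617.5 212.8  31.4] [[0.992, 0.004, 0.124], [-0.124, -0.004, 0.992], [0.005, -1.0, -0.003]] [-10.3   0.3  11.6] [-0.22  0.63 -0.23  1.7   0.19  0.83  0.91] 41.3
```

View pics/w15c.png

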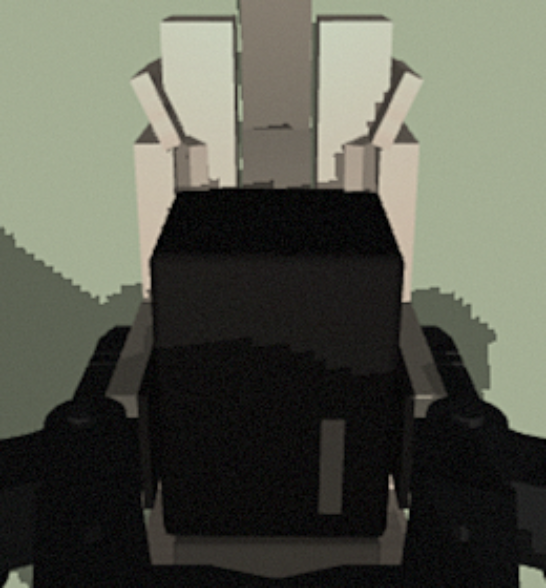

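```bash
python3 -m jog '[{"fingers":0.03,"slide":[0.0015,-0.0002,0],"dr":[0,0,0]},{"fingers":0.03,"slide":[0.0015,-0.0002,0],"dr":[0,0,0]}]'; python3 -m jog '[{"fingers":0.03,"slide":[0.0015,-0.0002,0],"dr":[0,0,0]},{"fingers":0.03,"slide":[0.0015,-0.0002,0],"dr":[0,0,0]}]';python3 look.py w16 wrist;python3 - <<'E'
import cv2,numpy as np
p=cv2.imread('pics/w16.png')
cv2.imwrite('pics/w16c.png',cv2.resize(p[120:220,190:350],None,fx=4.5,fy=4.5))
E
```

```text
t: 16.3
position: [619.0, 212.7, 31.3]
ee_rot: [[0.992, 0.004, 0.124], [-0.124, -0.004, 0.992], [0.005, -1.0, -0.003]]
contact_force: [-10.1, -0.0, 11.9]
opening: 41.5
t: 16.5
position: [620.3, 212.5, 31.4]
ee_rot: [[0.992, 0.004, 0.124], [-0.124, -0.004, 0.992], [0.004, -1.0, -0.004]]
contact_force: [-10.8, -0.5, 11.4]
opening: 41.1
16.5 [620.3 212.5  31.4] [[0.992, 0.004, 0.124], [-0.124, -0.004, 0.992], [0.004, -1.0, -0.004]] [-10.8  -0.5  11.4] [-0.22  0.63 -0.23  1.7   0.19  0.83  0.91] 41.1
```

View pics/w16c.png

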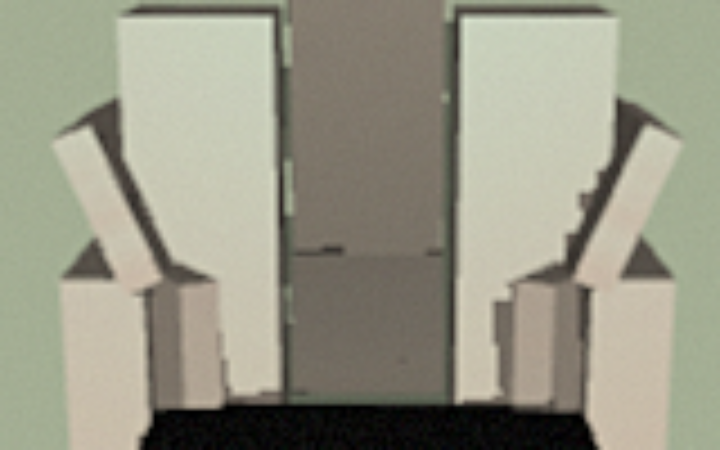

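```bash
for i in 1; do python3 -m jog '[{"fingers":0.03,"slide":[0.0015,-0.0002,0],"dr":[0,0,0]},{"fingers":0.03,"slide":[0.0015,-0.0002,0],"dr":[0,0,0]}]'; python3 -m jog '[{"fingers":0.03,"slide":[0.0015,-0.0002,0],"dr":[0,0,0]},{"fingers":0.03,"slide":[0.0015,-0.0002,0],"dr":[0,0,0]}]'; done;python3 look.py w17 wrist;python3 - <<'E'
import cv2,numpy as np
p=cv2.imread('pics/w17.png')
cv2.imwrite('pics/w17c.png',cv2.resize(p[60:220,190:350],None,fx=3.7,fy=3.7))
E
```

```text
t: 16.75
position: [621.5, 212.4, 31.3]
ee_rot: [[0.992, 0.003, 0.124], [-0.124, -0.004, 0.992], [0.004, -1.0, -0.004]]
contact_force: [-11.0, -0.8, 10.9]
opening: 41.5
t: 16.95
position: [621.5, 212.4, 31.3]
ee_rot: [[0.992, 0.0, 0.123], [-0.123, -0.005, 0.992], [0.001, -1.0, -0.005]]
contact_force: [-14.9, -1.4, 13.7]
opening: 41.5
16.95 [621.5 212.4  31.3] [[0.992, 0.0, 0.123], [-0.123, -0.005, 0.992], [0.001, -1.0, -0.005]] [-14.9  -1.4  13.7] [-0.22  0.63 -0.23  1.69  0.19  0.84  0.91] 41.5
```

View pics/w17c.png

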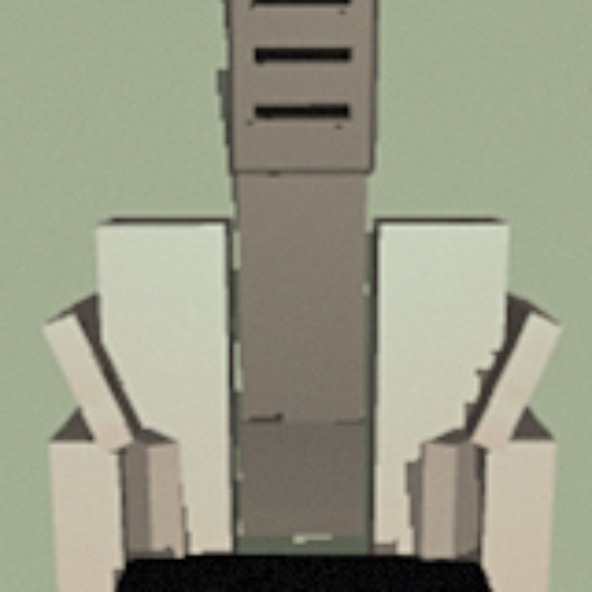

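```bash
python3 - <<'E'
from h import *
import json
for n in ['w8','w13','w14','w15','w16','w17']:
    o=json.load(open(n+'.json'));P=cloud('wrist',np.load(n+'.npy'),o)
    M=np.array([577.5,219.]);u=np.array([.992,-.1245]);v=np.array([.1245,.992])
    Q=P.reshape(-1,3);s=(Q[:,:2]-M)@u;w=(Q[:,:2]-M)@v
    pad=(s>-54)&(s<-34)&(abs(w)<6)&(abs(Q[:,2]-13)<12); arm=(s>-22)&(s<-4)&(abs(w)<5)&(abs(Q[:,2]-13)<12); ld=(s>-22)&(s<-4)&(abs(w)>13)&(abs(w)<17)&(abs(Q[:,2]-13)<12)
    f=lambda m:(m.sum(),np.median(Q[m][:,2]).round(1) if m.any() else None)
    print(n,'pad',f(pad),'arm',f(arm),'land',f(ld))
E
```

```text
w8 pad (np.int64(395), np.float64(13.9)) arm (np.int64(270), np.float64(13.4)) land (np.int64(219), np.float64(14.9))
w13 pad (np.int64(1242), np.float64(10.5)) arm (np.int64(736), np.float64(10.0)) land (np.int64(580), np.float64(14.8))
w14 pad (np.int64(1345), np.float64(10.6)) arm (np.int64(827), np.float64(10.0)) land (np.int64(700), np.float64(14.8))
w15 pad (np.int64(1398), np.float64(10.8)) arm (np.int64(868), np.float64(10.3)) land (np.int64(731), np.float64(14.7))
w16 pad (np.int64(1486), np.float64(13.9)) arm (np.int64(888), np.float64(13.3)) land (np.int64(746), np.float64(14.8))
w17 pad (np.int64(1495), np.float64(13.8)) arm (np.int64(900), np.float64(13.3)) land (np.int64(750), np.float64(14.8))
```

The pad height against the landing settles it: the pad was down (10.8) in w15 and came up (13.9) in w16. So the catch clicked, and the pack is now against the end stop. I'll ease off the push, then let go.

```bash
python3 -m jog '[{"fingers":0.03,"slide":[-0.003,0.0004,0],"dr":[0,0,0]},{"fingers":0.03,"slide":[-0.006,0.0007,0.0003],"dr":[0,0,0]},{"fingers":0.03,"slide":[-0.0075,0.0009,0.0003],"dr":[0,0,0]},{"fingers":0.03,"slide":[-0.0075,0.0009,0.0003],"dr":[0,0,0]}]'; python3 look.py w18 wrist
```

```text
t: 17.4
position: [619.0, 212.6, 31.3]
ee_rot: [[0.992, 0.011, 0.124], [-0.124, -0.003, 0.992], [0.011, -1.0, -0.001]]
contact_force: [-6.0, 0.9, 4.0]
opening: 41.0
17.4 [619.  212.6  31.3] [[0.992, 0.011, 0.124], [-0.124, -0.003, 0.992], [0.011, -1.0, -0.001]] [-6.   0.9  4. ] [-0.22  0.62 -0.23  1.71  0.19  0.82  0.91] 41.0
```

```bash
python3 -m jog '[{"fingers":0.03,"slide":[-0.001,0.0001,0.0003],"dr":[0.05,0.4,0]},{"fingers":0.03,"slide":[-0.002,0.0002,0.0003],"dr":[0.1,0.9,0]},{"fingers":0.03,"slide":[-0.002,0.0002,0.0003],"dr":[0.1,0.9,0]}]';  python3 -m jog '[{"fingers":0.03,"slide":[-0.0015,0.0002,0],"dr":[0,0,0]},{"fingers":0.03,"slide":[-0.0015,0.0002,0],"dr":[0,0,0]}]'
```

```text
t: 17.75
position: [618.2, 212.6, 31.6]
ee_rot: [[0.992, -0.003, 0.125], [-0.125, -0.0, 0.992], [-0.003, -1.0, -0.001]]
contact_force: [-4.5, 0.3, 1.4]
opening: 41.5
t: 17.95
position: [618.0, 212.6, 31.7]
ee_rot: [[0.992, -0.0, 0.125], [-0.125, 0.0, 0.992], [-0.0, -1.0, 0.0]]
contact_force: [-1.9, 2.0, -3.2]
opening: 41.6
```

```bash
python3 -m jog '[{"fingers":0.05,"slide":[0,0,0],"dr":[0,0,0]},{"fingers":0.06,"slide":[0,0,0],"dr":[0,0,0]},{"fingers":0.066,"slide":[0,0,0],"dr":[0,0,0]},{"fingers":0.066,"slide":[0,0,0],"dr":[0,0,0]}]'; python3 look.py w19 wrist; python3 -m jog '[{"fingers":0.066,"slide":[0,0,0.01],"dr":[0,0,0]},{"fingers":0.066,"slide":[0,0,0.03],"dr":[0,0,0]},{"fingers":0.066,"slide":[0,0,0.06],"dr":[0,0,0]},{"fingers":0.066,"slide":[0,0,0.1],"dr":[0,0,0]},{"fingers":0.066,"slide":[0,0,0.14],"dr":[0,0,0]},{"fingers":0.066,"slide":[0,0,0.16],"dr":[0,0,0]},{"fingers":0.066,"slide":[0,0,0.16],"dr":[0,0,0]}]';python3 look.py w20 wrist; python3 look.py s20 scene
python3 - <<'E'
from h import *
import json
n='w20';o=json.load(open(n+'.json'));P=cloud('wrist',np.load(n+'.npy'),o)
M=np.array([577.5,219.]);u=np.array([.992,-.1245]);v=np.array([.1245,.992])
Q=P.reshape(-1,3);s=(Q[:,:2]-M)@u;w=(Q[:,:2]-M)@v
b=(abs(Q[:,2]-61)<5)&(abs(w)<26)&(s<85)&(s>-30);print('block s',s[b].min(),s[b].max(),'w',w[b].min(),w[b].max(),'z',np.median(Q[b][:,2]))
for nm,m in [('pad',(s>-54)&(s<-34)&(abs(w)<6)),('land',(s>-22)&(s<-4)&(abs(w)>13)&(abs(w)<17))]:
    m&=abs(Q[:,2]-13)<12; print(nm,np.median(Q[m][:,2]))
E
```

```text
t: 18.35
position: [619.3, 212.5, 33.3]
ee_rot: [[0.992, 0.002, 0.126], [-0.126, 0.0, 0.992], [0.002, -1.0, 0.0]]
contact_force: [0.3, 0.2, 0.1]
opening: 65.8
18.35 [619.3 212.5  33.3] [[0.992, 0.002, 0.126], [-0.126, 0.0, 0.992], [0.002, -1.0, 0.0]] [0.3 0.2 0.1] [-0.21  0.63 -0.23  1.7   0.19  0.84  0.91] 65.8
t: 19.1
position: [621.3, 214.4, 198.9]
ee_rot: [[0.992, 0.01, 0.125], [-0.125, 0.004, 0.992], [0.01, -1.0, 0.005]]
contact_force: [0.3, -0.1, 0.2]
opening: 65.9
19.1 [621.3 214.4 198.9] [[0.992, 0.01, 0.125], [-0.125, 0.004, 0.992], [0.01, -1.0, 0.005]] [ 0.3 -0.1  0.2] [-0.19  0.43 -0.27  1.61  0.13  1.11  0.96] 65.9
19.15 [619.7 213.5 196. ] [[0.992, 0.006, 0.125], [-0.125, 0.002, 0.992], [0.005, -1.0, 0.003]] [ 0.2 -0.5 -0.1] [-0.19  0.44 -0.27  1.61  0.13  1.11  0.96] 65.8
block s 8.160118748121691 84.98809501426786 w -22.602848901931623 19.35511556888813 z 60.28502682706805
pad 13.959153101446333
land 14.848647960554189
```

View pics/w20.png

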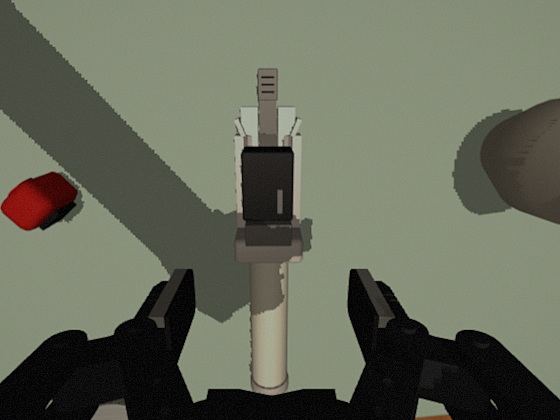

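View pics/s20.png

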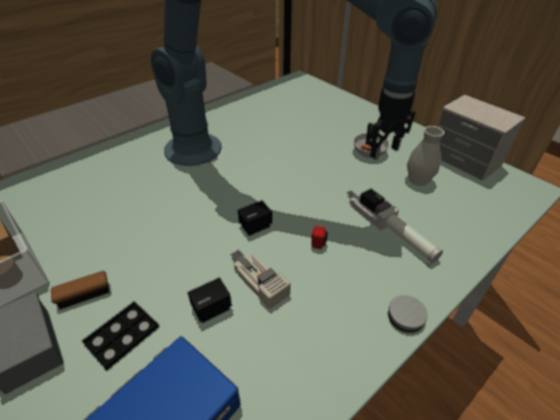

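The pack sits in the lamp at (268,185) in the wrist picture, up close to the end stop. Its pad is up at (268,85), the charger is empty, and nothing else has moved. The contact force is about zero, so I'm handing the job in.

```bash
python3 -c "
from station import r
print(r.close_job(), r.observe()['t'])"
```

```text
the job is handed in; nothing more can be done
the job is handed in; nothing more can be done
```

The pack is latched in the lamp and let go, and the job is handed in at about 19 s of the 72 s allowed.

- **What I did:** I pressed the charger's catch to its stop with about 9 N until the pack sprung out. I then drew the pack out and slid it into the lamp as far as the end stop. The strongest readings were about 15 N along the slide and 14 N vertically.
- **The click:** I felt no sudden change in force. I took the click from the lamp's catch pad, which was about 4 mm below the slide's landing and came back up to 1 mm below it. I then eased off, and the tooth held the pack at about 40 mm in.
- **Last checks:** After I let go and lifted clear, the pack was still seated about 39 mm in, with the pad still up. The contact force was near zero, and the rear light, vase and bowl look unmoved.
- **Disagreements:** The first sideways alignment at the lamp was about 1.5 mm off, because the pose readings vary by 1–2 mm. I corrected it from a close view before the foot went between the cheeks. The 39 mm comes from depth pictures and is only good to about 2 mm.

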